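# Catch the thread of a storage jar's lid and screw it home

### The arm

A 6-joint arm with a two-finger parallel gripper is mounted at the origin on a cart in front of the work surface, level with it; the furniture and walls round the work are solid. World frame = base frame: x ahead of the robot, y to its left, z up, the work surface at z = 0. Lengths are in mm, angles in degrees, forces in N, time in s.
With the tool pointing down it reaches from about 300 to 850 mm from the base axis. Payload 4.2 kg.
Tool frame: the origin (TCP) lies midway between the tips of the shut fingers; the grasp point (between the pads) lies 19 mm behind it (pinch_z is the distance from the TCP to the grasp point, in mm); z points along the fingers, y is the line along which they close (so a half turn about z gives the same grasp; the last joint's range is limited). The gripper opens to 91 mm and grips with 3 to 60 N. Pads are 32 mm wide; open, the fingers measure 118 mm over their backs; the gripper's body (76 mm by 178 mm) begins 60 mm behind the grasp point.
Start: joints at [70.015, 18.312, 89.639, -0, 72.044, -1.146], TCP at [185.675, 544.213, 213.976] pointing down, gripper open.
Joint ranges: [-177.97, 177.97], [-48.28, 115.42], [12.27, 149.76], [-77.06, 257.06], [2.81, 150.46], [-146.56, 146.56]. Speed limits (degrees/s): [147.25, 147.25, 180, 180, 180, 180].

### API

Orientations are given as [roll, pitch, yaw] about the fixed x, y, z axes, in that order (R = Rz(yaw) Ry(pitch) Rx(roll)).
In Python, from workcell import * gives the robot as it stands.
- The arm moves only by the tool step_arm, never from a script. Its argument "steps" is a list of rows, each a list of 7 numbers: the turn, a rotation vector about the tool's x, y, z in degrees, then the shift along the tool's x, y, z in mm, then the opening, from 0 (shut) to 1 (fully open). In form: [[rx, ry, rz, x, y, z, hand], ...]. A call has exactly 8 rows; each row shifts and turns the commanded pose from where the row before left it, along the tool's axes as they then stand; what a row does not reach is not made up. A row lasts 1/8 s, in which the tool goes at most 62.5 mm and 10.7 degrees, less where a joint would pass 70% of its speed; a pose out of reach is approached as far as the arm can. A call is refused whole if a number of a shift passes 62.5 or a number of a turn 10.7, either way. A call with a gripper value outside its range is refused whole. The fingers move at their own pace and stop on an object; "force" is the grip in N (left out, the last holds). Time passes only in rows, so rows that do not move let the fingers close, or fill a call up. It gives the time, the measured TCP pose, the force, the opening and the grip force at its end, in the units of the state.
- state(): the state, without advancing time (a new reading comes with each control period).
- grab_frame(name): name is "scene" or "top" or "wrist"; returns a dict with "image" (384x512x3 uint8, blue, green, red), "fovy" (degrees; the focal length in pixels is half the picture's height over the tangent of half this angle, whatever the lens; pixels are square), "cx", "cy" (the principal point, pixels), "dist" ([k1, k2, p1, p2, k3] as OpenCV has them; the pictures are not rectified), "origin" and "rotation" of the camera in the world; the wrist camera has in their place "tool_from_camera" (4x4, takes a point from camera to tool coordinates, whose origin is the TCP and whose axes are the flange's). Camera axes: x right, y down, z forward; pixel columns grow to the right and rows downward; lengths in mm; the calibration is good to about 2 mm. A picture is of the moment at which its call begins: read the wrist's pose just before it. There is no depth.
- job_done(): hands the job in; it is judged then, once.
The state is a dict: "time_s": time; "qpos": joint angles; "qvel": joint speeds; "effort": joint torques, N m; "ee_pos": TCP position; "ee_rot": TCP orientation; "force": force on the tool from outside, world axes, zero at the start; "torque": the same for the moment, N m; "gripper_width": finger opening in mm; "gripper_force": force on a finger pad.
Only numpy, scipy, OpenCV 4.12 (cv2) and the standard library are available. Lean on these libraries where they do the work, as an engineer would, in place of code of your own. Each camera call takes 0.05 s, during which the arm holds its last target. There are 200 camera calls.

### The job

The wooden lid with the bar handle sits loose and high on the white storage jar because its lugs rest on top of the thread. Without taking it off the jar, turn it backward (anticlockwise from above) until you notice it drop into the thread, then screw it forward (clockwise) until it stops fully home. Handle it gently, with a light push or grip and never forcing it; let go at the end, and leave everything else on the worktop where it stands.

Things in the scene. Friction and masses are not known exactly. Their poses are not given: they have to be found in the camera images.
- jar: white stoneware jar, body 120 mm across, on a black 128 mm suction foot that holds it fast to the worktop: it cannot move or turn. Origin on its axis at the worktop, z up. Its neck (80 mm across) carries three equal threads 120 degrees apart; where they begin is hidden under the lid and does not follow from any measured yaw.
- rim (a point): centre of the jar's mouth, 148 mm above the jar's origin, under the lid. Lid origin above the jar's origin: about 131 mm at the start (lugs on top of the threads), 120 mm once dropped into the thread mouths, 114 mm when screwed home. The lid has 1 to 3 mm of sideways play on the neck.
- lid: round wooden lid, 106 mm across, 0.15 to 0.3 kg, loose on the jar's neck, three lugs inside its skirt. Origin on its axis in the plane of the skirt's lower edge; z up, x along the bar handle. From the start it must turn backward (anticlockwise from above) 18 to 78 degrees before it drops, by its own weight unless held up; about 16 degrees further on it meets a hard stop.
- lid_top (a point): centre of the lid's flat top, 41 mm above the lid's origin. Forward turning while the lugs are on top of the threads meets a hard stop without dropping. From the thread mouth it is 80 to 100 degrees forward (clockwise from above) to the hard stop at home, sinking 6 mm on the way; the last 8 degrees are level. Turning freely takes less than 0.15 N m.
- handle (a point): middle of the top face of the lid's bar handle, 71 mm above the lid's origin; axes as the lid's. The bar is 70 mm long (x), 16 mm wide (y) and stands 30 mm above the lid's flat top. The lid can be turned by pushing on the bar's sides with the fingers loosely astride it, or with a light grip. It must not be loaded with more than 60 N, all finger forces on it added up (a 30 N grip).
- short_jar: short filled jar with a white screw band, 63 mm wide, 67 mm high, standing about 0.14 m to the left of the big jar; a bystander, origin at the centre of its underside
- tape_roll: roll of tape lying flat, 96 mm across, 25 mm high, about 0.15 m to the right of the big jar; a bystander, origin at the centre of its underside
- salt: salt shaker, 44 mm wide, 90 mm high; a bystander, origin at the centre of its underside
- tin: food tin, 57 mm wide, 72 mm high; a bystander, origin at the centre of its underside
- bulb: bulb of garlic, 56 mm; a bystander, origin at the centre of its underside
- timer: kitchen timer with a round knob, 68 mm wide, 52 mm high; a bystander, origin at the centre of its underside
Mind the look-alikes: they are no part of the job. There is more than one size of the lid; the one meant has the size given above.

How it is judged:
By the outcome, as a careful person would: the job done as asked, in the order asked, and still so for the second after the job is handed in, with the robot touching nothing.
It also fails if it takes over 72 s, if anything falls off the work surface, if the arm or the gripper's body presses on something with over 40 N, if the wrist force passes 120 N, or if a joint passes its speed limit or range.

## Working session

There is one attempt and no reset: what is moved stays moved. The work goes in short steps, Python scripts to look and compute and a tool call to move; the robot and the scene stay as the last step left them, time stands still between calls to the robot, and variables do not carry over. Pictures are saved under pics/ and viewed, at most 10 in all, crops included, and the job is handed in when it is done.

Besides the shell and the picture viewer there is one more tool, called after "Call:" as name([rows], argument=value, ...), one row to a line, values as JSON. step_arm: Moves the arm, as the interface text tells. Its arguments: {"type":"object","properties":{"steps":{"type":"array","items":{"type":"array","items":{"type":"number"}}},"force":{"type":"number"}},"required":["steps"]}

```bash
ls; mkdir -p pics; python3 - <<'E'
from workcell import *
import cv2,numpy as np,pickle
s=state();print(s)
d={}
for n in("scene","top"):
    f=grab_frame(n);d[n]=f;cv2.imwrite(f"pics/{n}0.png",f["image"]);print(n,{k:v for k,v in f.items() if k!="image"})
pickle.dump(d,open("f0.pkl","wb"))
E
```

```text
pics
{'time_s': 0.0, 'qpos': array([ 7.00140747e+01,  1.83513067e+01,  8.97081630e+01,  3.57741492e-04,
        7.20439743e+01, -1.14553763e+00]), 'qvel': array([-0.13061524,  0.04200611, -0.07156569, -0.06235832, -0.03630757,
       -0.02938758]), 'effort': array([ 1.29083099e-03, -4.12456656e+01, -2.31976014e+01,  7.28784339e-02,
        4.55361174e-02, -1.49941784e-04]), 'ee_pos': array([185.50157752, 543.70350093, 213.11173906]), 'ee_rot': array([-1.79896584e+02, -2.40810714e-03,  1.61159500e+02]), 'force': array([ 0.5089984 ,  0.14941983, -0.59628109]), 'torque': array([ 0.0040068 , -0.01192646,  0.04006475]), 'gripper_force': 0.0, 'gripper_width': 91.19595423888497}
scene {'fovy': 55.66521959980139, 'cx': 252.8287067419675, 'cy': 186.7086887190802, 'dist': array([-0.08649399,  0.        ,  0.        ,  0.        ,  0.        ]), 'origin': array([-115.91518831, -534.67621364, 1080.20116401]), 'rotation': array([-140.60701637,   -0.462141  ,  -47.60653892])}
top {'fovy': 53.46863569234468, 'cx': 260.6048611397692, 'cy': 187.09310133307375, 'dist': array([0.04144847, 0.        , 0.        , 0.        , 0.        ]), 'origin': array([ 247.79111356,  -14.44494255, 1276.05063957]), 'rotation': array([-170.46634089,    1.10565845,  -88.97901096])}
```

View pics/scene0.png

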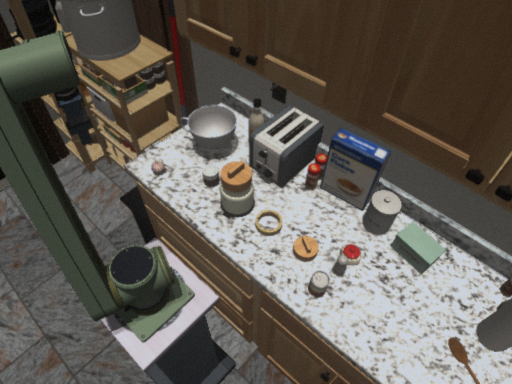

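View pics/top0.png

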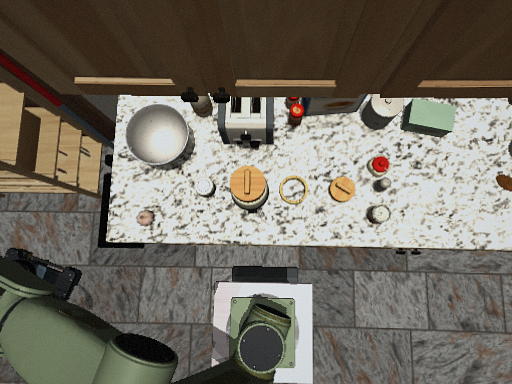

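The jar with the lid is at (248,184) in top and (236,180) in scene. The small lid at (343,189) in top is the look-alike. I'll enlarge both views for measuring.

```bash
cat > h.py <<'E'
import cv2,numpy as np,pickle
from scipy.spatial.transform import Rotation as R
def K(f):
    h=f["image"].shape[0];fl=h/2/np.tan(np.radians(f["fovy"])/2)
    return np.array([[fl,0,f["cx"]],[0,fl,f["cy"]],[0,0,1]])
def pose(f,s=None):
    if "rotation" in f: return R.from_euler("xyz",f["rotation"],degrees=True).as_matrix(),np.array(f["origin"])
    T=np.array(f["tool_from_camera"]);W=R.from_euler("xyz",s["ee_rot"],degrees=True).as_matrix()
    return W@T[:3,:3],W@T[:3,3]+s["ee_pos"]
def ray(f,uv,s=None):
    A,o=pose(f,s);p=cv2.undistortPoints(np.array([[uv]],float),K(f),f["dist"])[0,0]
    d=A@np.array([*p,1]);return o,d/np.linalg.norm(d)
def tri(rs):
    M=sum(np.eye(3)-np.outer(d,d) for o,d in rs);b=sum((np.eye(3)-np.outer(d,d))@o for o,d in rs)
    p=np.linalg.solve(M,b);return p,[np.linalg.norm(np.cross(p-o,d)) for o,d in rs]
def plane(f,uv,z,s=None):
    o,d=ray(f,uv,s);return o+d*(z-o[2])/d[2]
def proj(f,P,s=None):
    A,o=pose(f,s);return cv2.projectPoints(np.atleast_2d(P).astype(float),cv2.Rodrigues(A.T)[0],-A.T@o,K(f),f["dist"])[0][:,0]
E
python3 - <<'E'
from h import *
d=pickle.load(open("f0.pkl","rb"))
a=d["top"]["image"][155:225,215:285];b=d["scene"]["image"][150:220,200:270]
i=np.hstack([cv2.resize(x,(395,395),interpolation=cv2.INTER_CUBIC) for x in(a,b)]);cv2.imwrite("pics/c0.png",i)
E
```

```text
(no output)
```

View pics/c0.png

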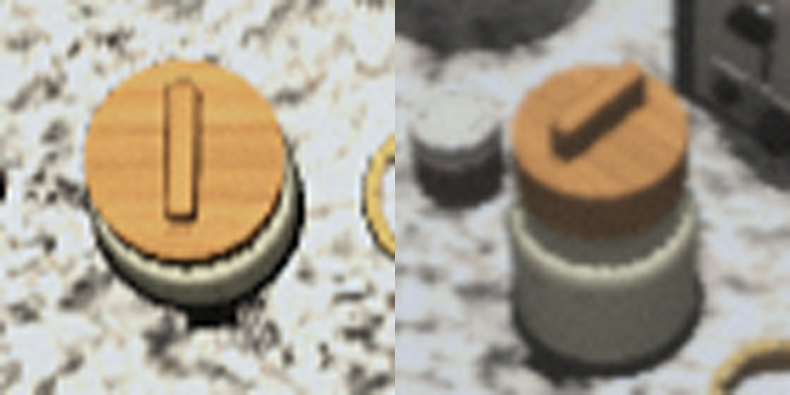

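```bash
python3 - <<'E'
from h import *
d=pickle.load(open("f0.pkl","rb"));k=5.643
T=lambda x,y:(215+(x+.5)/k-.5,155+(y+.5)/k-.5)
S=lambda x,y:(200+(x+.5)/k-.5,150+(y+.5)/k-.5)
P=[]
for t,s in(((182,84),(241,71)),((180,213),(164,130))):
    p,e=tri([ray(d["top"],T(*t)),ray(d["scene"],S(*s))]);P.append(p);print(p.round(1),np.round(e,1))
print((P[0]+P[1])/2,np.linalg.norm(P[0]-P[1]))
# lid disc: top view ellipse left 85,right 285, top 60,bottom 261 -> plane z=172
for z in(172,):
  L=[plane(d["top"],T(*q),z)[:2].round(1) for q in((85,160),(286,160),(185,60),(185,261))];print(L,np.mean(L,0))
c=plane(d["top"],T(181,148.5),202);a=[plane(d["top"],T(*q),202) for q in((182,84),(180,213))]
print(c,a,np.linalg.norm(a[0]-a[1]),np.degrees(np.arctan2(*(a[0]-a[1])[1::-1])))
E
```

```text
[481.7  50.2 191.4] [0.9 0.9]
[414.6  48.9 195. ] [1.8 1.8]
[448.16212171  49.50960218 193.22432726] 67.22303937773721
[array([443.9, 101.6]), array([445.4,  -3.3]), array([498.1,  50.6]), array([391.6,  48.1])] [444.75  49.25]
[445.21793369  49.79386044 202.        ] [array([478.70619108,  50.07946402, 202.        ]), array([412.06191128,  49.50810309, 202.        ])] 66.64672897386984 0.49120146549265875
```

Call:
step_arm([
  [0,0,0,-40,-38,-14,1],
  [0,0,0,-40,-38,-14,1],
  [0,0,0,-40,-38,-14,1],
  [0,0,0,-40,-38,-14,1],
  [0,0,0,-40,-38,-14,1],
  [0,0,0,-40,-38,-14,1],
  [0,0,0,-40,-38,-14,1],
  [0,0,0,-40,-38,-14,1],
])

```text
time_s: 1.1
ee_pos: [390.7, 151.4, 326.2]
ee_rot: [180.0, -0.0, 161.2]
force: [0.6, 0.6, 0.1]
gripper_width: 91.0
gripper_force: 0.0
```

Call:
step_arm([
  [0,0,0,-43,-40,0,1],
  [0,0,0,-43,-40,0,1],
  [0,0,10,0,0,0,1],
  [0,0,10,0,0,0,1],
  [0,0,10,0,0,0,1],
  [0,0,10,0,0,0,1],
  [0,0,10,0,0,0,1],
  [0,0,10,0,0,0,1],
])

```text
time_s: 2.1
ee_pos: [445.7, 49.6, 325.5]
ee_rot: [-179.9, -0.0, 100.8]
force: [-0.3, -0.2, -0.1]
gripper_width: 91.0
gripper_force: 0.0
```

Call:
step_arm([
  [0,0,10,0,0,0,1],
  [0,0,10,0,0,0,1],
  [0,0,10,0,0,0,1],
  [0,0,10,0,0,0,1],
  [0,0,10,0,0,0,1],
  [0,0,10,0,0,0,1],
  [0,0,10,0,0,0,1],
  [0,0,10,0,0,0,1],
])

```text
time_s: 3.1
ee_pos: [445.6, 49.7, 325.5]
ee_rot: [-180.0, 0.1, 20.8]
force: [0.6, 0.4, -0.5]
gripper_width: 91.4
gripper_force: 0.0
```

Call:
step_arm([
  [0,0,10,0,0,0,1],
  [0,0,10,0,0,0,1],
  [0,0,1,0,0,0,1],
  [0,0,0,0,0,0,1],
  [0,0,0,0,0,0,1],
  [0,0,0,0,0,0,1],
  [0,0,0,0,0,0,1],
  [0,0,0,0,0,0,1],
])

```text
time_s: 4.1
ee_pos: [445.9, 49.7, 325.9]
ee_rot: [-180.0, 0.0, 0.2]
force: [0.2, 0.5, -0.4]
gripper_width: 91.1
gripper_force: 0.0
```

```bash
cat > snap.py <<'E'
import sys
from workcell import *
from h import *
n=sys.argv[1]
s=state();f=grab_frame("wrist");pickle.dump((s,f),open(n+".pkl","wb"));cv2.imwrite(f"pics/{n}.png",f["image"])
print({k:np.round(s[k],2) for k in s if k not in("qvel","effort")})
E
python3 snap.py w1; python3 -c "
import pickle;s,f=pickle.load(open('w1.pkl','rb'));print({k:v for k,v in f.items() if k!='image'})"
```

```text
{'time_s': np.float64(4.1), 'qpos': array([4.880e+00, 3.540e+00, 9.256e+01, 1.000e-02, 8.390e+01, 9.471e+01]), 'ee_pos': array([445.91,  49.68, 325.92]), 'ee_rot': array([-1.7999e+02,  0.0000e+00,  1.7000e-01]), 'force': array([ 0.2 ,  0.48, -0.35]), 'torque': array([-0.08,  0.16, -0.01]), 'gripper_force': np.float64(0.0), 'gripper_width': np.float64(91.14)}
{'fovy': 63.41085115625689, 'cx': 253.03511555655763, 'cy': 192.8392981463233, 'dist': array([-0.04109792,  0.        ,  0.        ,  0.        ,  0.        ]), 'tool_from_camera': array([[ 1.27173756e-04, -9.63284013e-01, -2.68484441e-01,
         7.64587015e+01],
       [ 9.99999966e-01,  6.19462595e-05,  2.51418331e-04,
        -5.35462275e-01],
       [-2.25555652e-04, -2.68484464e-01,  9.63283988e-01,
        -1.70435333e+02],
       [ 0.00000000e+00,  0.00000000e+00,  0.00000000e+00,
         1.00000000e+00]])}
```

View pics/w1.png

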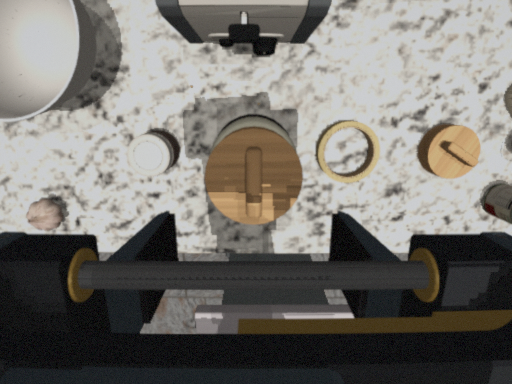

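The wrist view shows the lid at (253,175). The bar is upright in the picture, from (254,148) to (253,217), and lines up with the tool.

```bash
python3 - <<'E'
from h import *
d=pickle.load(open("f0.pkl","rb"));s,f=pickle.load(open("w1.pkl","rb"));k=5.643
T=lambda x,y:(215+(x+.5)/k-.5,155+(y+.5)/k-.5)
for t,w in(((182,84),(254,148)),((180,213),(253.5,217.5))):
    p,e=tri([ray(d["top"],T(*t)),ray(f,w,s)]);print(p.round(1),np.round(e,1))
for z in(195,202):print(z,plane(f,(254,148),z,s).round(1),plane(f,(253.5,217.5),z,s).round(1))
E
```

```text
[482.2  50.2 186.5] [0.9 0.9]
[412.8  49.7 197.2] [0.1 0.1]
195 [483.4  49.3 195. ] [412.   49.6 195. ]
202 [484.4  49.4 202. ] [414.6  49.6 202. ]
```

Call:
step_arm([
  [0,0,0,1,0,30,1],
  [0,0,0,0,0,30,0.6],
  [0,0,0,0,0,30,0.4],
  [0,0,0,0,0,20,0.3],
  [0,0,0,0,0,15,0.3],
  [0,0,0,0,0,10,0.28],
  [0,0,0,0,0,8,0.28],
  [0,0,0,0,0,3,0.28],
], force=8)

```text
time_s: 5.15
ee_pos: [446.9, 49.7, 179.7]
ee_rot: [-180.0, 0.0, 0.2]
force: [-0.4, 0.5, 0.1]
gripper_width: 26.6
gripper_force: 0.0
```

```bash
python3 snap.py w2
```

```text
{'time_s': np.float64(5.15), 'qpos': array([4.8800e+00, 8.6000e+00, 1.0813e+02, 1.0000e-02, 6.3280e+01,
       9.4710e+01]), 'ee_pos': array([446.93,  49.7 , 179.72]), 'ee_rot': array([-1.8e+02,  1.0e-02,  1.6e-01]), 'force': array([-0.39,  0.49,  0.12]), 'torque': array([-0.07,  0.2 , -0.02]), 'gripper_force': np.float64(0.0), 'gripper_width': np.float64(26.63)}
```

View pics/w2.png

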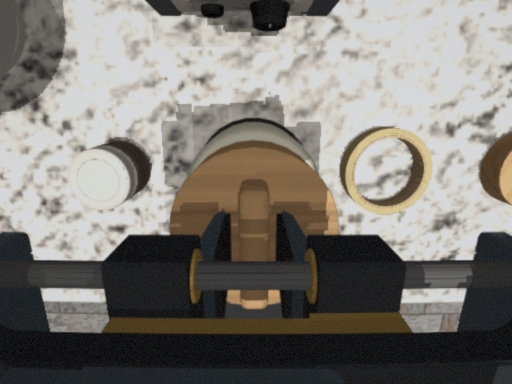

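Call:
step_arm([
  [0,0,0,0,0,0,0.22],
  [0,0,-2,0,0,0,0.22],
  [0,0,-2,0,0,0,0.22],
  [0,0,-2,0,0,0,0.22],
  [0,0,-2,0,0,0,0.22],
  [0,0,-2,0,0,0,0.22],
  [0,0,-3,0,0,0,0.22],
  [0,0,-3,0,0,0,0.22],
], force=8)

```text
time_s: 6.2
ee_pos: [447.1, 49.8, 180.0]
ee_rot: [-180.0, -0.0, 16.3]
force: [-0.2, -0.6, 1.4]
gripper_width: 20.2
gripper_force: 1.4
```

```bash
python3 snap.py w3; python3 - <<'E'
from h import *
# lid appearance: brown mask width per frame
for n in("w2","w3"):
    s,f=pickle.load(open(n+".pkl","rb"));h=cv2.cvtColor(f["image"],cv2.COLOR_BGR2HSV)
    m=(h[...,0]>5)&(h[...,0]<22)&(h[...,1]>110)&(h[...,2]>40);m[:,:150]=0;m[:,360:]=0
    print(n,[(r,np.flatnonzero(m[r])[[0,-1]]) for r in(180,200,215,225)])
E
```

```text
{'time_s': np.float64(6.2), 'qpos': array([4.8800e+00, 8.5800e+00, 1.0811e+02, 2.0000e-02, 6.3290e+01,
       7.8550e+01]), 'ee_pos': array([447.08,  49.8 , 180.04]), 'ee_rot': array([-1.7998e+02, -3.0000e-02,  1.6320e+01]), 'force': array([-0.19, -0.57,  1.36]), 'torque': array([-0.06,  0.17, -0.06]), 'gripper_force': np.float64(1.37), 'gripper_width': np.float64(20.15)}
w2 [(180, array([186, 321])), (200, array([175, 326])), (215, array([173, 336])), (225, array([171, 327]))]
w3 [(180, array([186, 320])), (200, array([175, 331])), (215, array([171, 337])), (225, array([170, 336]))]
```

```bash
cat > fit.py <<'E'
import sys
from h import *
from scipy.optimize import least_squares
def fit(n):
    s,f=pickle.load(open(n+".pkl","rb"));h=cv2.cvtColor(f["image"],cv2.COLOR_BGR2HSV)
    m=((h[...,0]>5)&(h[...,0]<22)&(h[...,1]>110)&(h[...,2]>40)).astype(np.uint8);m[230:]=0
    m=cv2.morphologyEx(m,cv2.MORPH_CLOSE,np.ones((7,7)));m=cv2.morphologyEx(m,cv2.MORPH_OPEN,np.ones((5,5)))
    c=max(cv2.findContours(m,cv2.RETR_EXTERNAL,cv2.CHAIN_APPROX_NONE)[0],key=cv2.contourArea)[:,0].astype(float)
    q=cv2.fitEllipse(c[(c[:,1]<222)].astype(np.float32))
    c=c[(c[:,1]<222)];t=np.linspace(0,2*np.pi,361)
    P=lambda p:proj(f,np.c_[p[0]+53*np.cos(t),p[1]+53*np.sin(t),np.full(361,p[2])],s)
    from scipy.spatial import cKDTree
    r=least_squares(lambda p:cKDTree(P(p)).query(c)[0],[447,49.7,168],loss="soft_l1",f_scale=1)
    return r.x.round(1),round(np.median(r.fun),2),s["torque"].round(2)
for n in sys.argv[1:]:print(n,*fit(n))
E
python3 fit.py w2 w3
```

```text
w2 [446.7  49.8 131.3] 2.6 [-0.07  0.2  -0.02]
w3 [447.6  50.  136.3] 2.24 [-0.06  0.17 -0.06]
```

Call:
step_arm([
  [0,0,-2,0,0,0,0.22],
  [0,0,-2,0,0,0,0.22],
  [0,0,-2,0,0,0,0.22],
  [0,0,-2,0,0,0,0.22],
  [0,0,-2,0,0,0,0.22],
  [0,0,0,0,0,0,0.22],
  [0,0,3,0,0,0,0.22],
  [0,0,0,0,0,0,0.22],
])

```text
time_s: 7.25
ee_pos: [446.7, 49.7, 179.7]
ee_rot: [-180.0, 0.0, 23.2]
force: [-0.2, 0.2, -0.5]
gripper_width: 20.1
gripper_force: 0.0
```

```bash
python3 snap.py w4; python3 fit.py w4
```

```text
{'time_s': np.float64(7.25), 'qpos': array([  4.88,   8.59, 108.14,   0.  ,  63.3 ,  71.67]), 'ee_pos': array([446.71,  49.67, 179.71]), 'ee_rot': array([-1.7999e+02,  3.0000e-02,  2.3200e+01]), 'force': array([-0.19,  0.2 , -0.53]), 'torque': array([-0.08,  0.18,  0.01]), 'gripper_force': np.float64(0.0), 'gripper_width': np.float64(20.11)}
w4 [447.4  49.9 134.9] 2.36 [-0.08  0.18  0.01]
```

```bash
python3 - <<'E'
t=open("fit.py").read()
t=t.replace("    c=c[(c[:,1]<222)];t=","    c=c[(c[:,1]<222)];H=cv2.convexHull(c.astype(np.float32)).astype(int);b=np.zeros(m.shape,np.uint8);cv2.fillConvexPoly(b,H,1);c=np.array([(np.flatnonzero(b[r])[k]+(k*2+1)*.5,r) for r in range(150,222,2) if b[r].any() for k in(0,-1)],float);t=")
t="\n".join(l for l in t.split("\n") if "fitEllipse" not in l)
open("fit.py","w").write(t)
E
python3 fit.py w2 w3 w4
```

```text
w2 [447.1  50.  161.9] 0.63 [-0.07  0.2  -0.02]
w3 [448.3  49.5 168. ] 0.76 [-0.06  0.17 -0.06]
w4 [447.6  49.9 165.7] 0.75 [-0.08  0.18  0.01]
```

Call:
step_arm([
  [0,0,-2,0,0,0,0.22],
  [0,0,-2,0,0,0,0.22],
  [0,0,-2,0,0,0,0.22],
  [0,0,-2,0,0,0,0.22],
  [0,0,-2,0,0,0,0.22],
  [0,0,-2,0,0,0,0.22],
  [0,0,3,0,0,0,0.22],
  [0,0,0,0,0,0,0.22],
])

```text
time_s: 8.3
ee_pos: [447.0, 49.7, 180.0]
ee_rot: [180.0, -0.0, 32.2]
force: [-0.5, -0.3, -0.5]
gripper_width: 19.7
gripper_force: 0.0
```

```bash
python3 snap.py w5; python3 fit.py w5
```

```text
{'time_s': np.float64(8.3), 'qpos': array([4.8800e+00, 8.5800e+00, 1.0811e+02, 1.0000e-02, 6.3300e+01,
       6.2630e+01]), 'ee_pos': array([447.04,  49.71, 180.04]), 'ee_rot': array([ 1.800e+02, -2.000e-02,  3.225e+01]), 'force': array([-0.51, -0.32, -0.48]), 'torque': array([-0.07,  0.12, -0.04]), 'gripper_force': np.float64(0.0), 'gripper_width': np.float64(19.73)}
w5 [447.7  50.1 164.7] 0.8 [-0.07  0.12 -0.04]
```

Call:
step_arm([
  [0,0,-2,0,0,0,0.22],
  [0,0,-2,0,0,0,0.22],
  [0,0,-2,0,0,0,0.22],
  [0,0,-2,0,0,0,0.22],
  [0,0,-2,0,0,0,0.22],
  [0,0,-2,0,0,0,0.22],
  [0,0,3,0,0,0,0.22],
  [0,0,0,0,0,0,0.22],
])

```text
time_s: 9.35
ee_pos: [446.9, 49.7, 179.9]
ee_rot: [-180.0, -0.0, 41.2]
force: [0.2, 0.8, -0.6]
gripper_width: 20.2
gripper_force: 0.0
```

```bash
python3 snap.py w6; python3 fit.py w6
```

```text
{'time_s': np.float64(9.35), 'qpos': array([4.8800e+00, 8.5800e+00, 1.0812e+02, 1.0000e-02, 6.3300e+01,
       5.3620e+01]), 'ee_pos': array([446.91,  49.69, 179.91]), 'ee_rot': array([-179.99,   -0.  ,   41.25]), 'force': array([ 0.17,  0.75, -0.57]), 'torque': array([-0.1 ,  0.13,  0.06]), 'gripper_force': np.float64(0.0), 'gripper_width': np.float64(20.16)}
w6 [447.5  50.  164.2] 0.74 [-0.1   0.13  0.06]
```

Call:
step_arm([
  [0,0,-2,0,0,0,0.22],
  [0,0,-2,0,0,0,0.22],
  [0,0,-2,0,0,0,0.22],
  [0,0,-2,0,0,0,0.22],
  [0,0,-2,0,0,0,0.22],
  [0,0,-2,0,0,0,0.22],
  [0,0,3,0,0,0,0.22],
  [0,0,0,0,0,0,0.22],
])

```text
time_s: 10.4
ee_pos: [447.0, 49.7, 180.0]
ee_rot: [180.0, -0.0, 50.2]
force: [0.7, -0.1, 0.6]
gripper_width: 19.8
gripper_force: 0.0
```

```bash
python3 snap.py w7; python3 fit.py w7
```

```text
{'time_s': np.float64(10.4), 'qpos': array([4.8800e+00, 8.5800e+00, 1.0811e+02, 1.0000e-02, 6.3300e+01,
       4.4630e+01]), 'ee_pos': array([446.97,  49.71, 179.98]), 'ee_rot': array([ 1.800e+02, -1.000e-02,  5.025e+01]), 'force': array([ 0.68, -0.14,  0.64]), 'torque': array([-0.08,  0.13,  0.02]), 'gripper_force': np.float64(0.0), 'gripper_width': np.float64(19.76)}
w7 [447.4  50.  163.7] 0.66 [-0.08  0.13  0.02]
```

Call:
step_arm([
  [0,0,-2,0,0,0,0.22],
  [0,0,-2,0,0,0,0.22],
  [0,0,-2,0,0,0,0.22],
  [0,0,-2,0,0,0,0.22],
  [0,0,-2,0,0,0,0.22],
  [0,0,-2,0,0,0,0.22],
  [0,0,3,0,0,0,0.22],
  [0,0,0,0,0,0,0.22],
])

```text
time_s: 11.45
ee_pos: [446.9, 49.7, 179.9]
ee_rot: [-180.0, -0.0, 59.2]
force: [0.5, 0.6, 1.2]
gripper_width: 19.9
gripper_force: 0.0
```

```bash
python3 snap.py w8; python3 fit.py w8; python3 - <<'E'
from h import *
I=[cv2.resize(pickle.load(open(f"w{n}.pkl","rb"))[1]["image"][110:320,140:372],(265,240)) for n in range(3,9)]
cv2.imwrite("pics/m1.png",np.vstack([np.hstack(I[:3]),np.hstack(I[3:])]))
E
```

```text
{'time_s': np.float64(11.45), 'qpos': array([4.8800e+00, 8.5800e+00, 1.0812e+02, 1.0000e-02, 6.3300e+01,
       3.5620e+01]), 'ee_pos': array([446.93,  49.69, 179.94]), 'ee_rot': array([-1.800e+02, -1.000e-02,  5.925e+01]), 'force': array([0.51, 0.6 , 1.24]), 'torque': array([-0.07,  0.11,  0.04]), 'gripper_force': np.float64(0.0), 'gripper_width': np.float64(19.93)}
w8 [447.6  50.  164.1] 0.63 [-0.07  0.11  0.04]
```

View pics/m1.png

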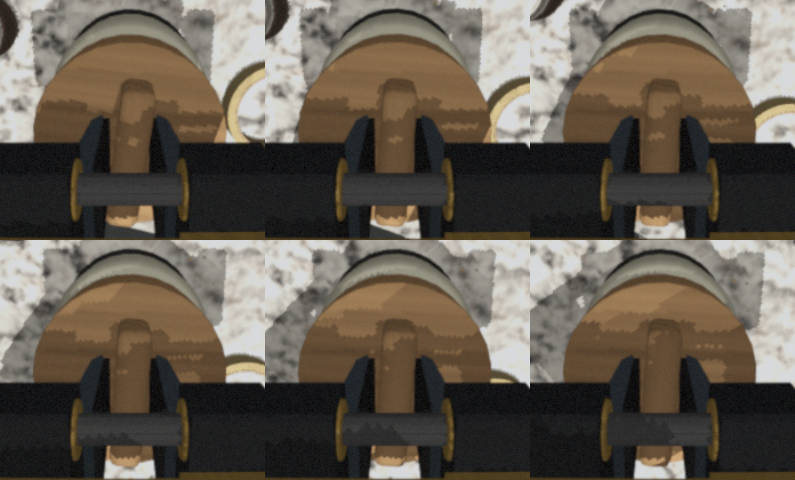

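The bar follows the tool in every tile. It isn't lower in any of them, so no drop yet.

Call:
step_arm([
  [0,0,-2,0,0,0,0.22],
  [0,0,-2,0,0,0,0.22],
  [0,0,-2,0,0,0,0.22],
  [0,0,-2,0,0,0,0.22],
  [0,0,-2,0,0,0,0.22],
  [0,0,-2,0,0,0,0.22],
  [0,0,3,0,0,0,0.22],
  [0,0,0,0,0,0,0.22],
])

```text
time_s: 12.5
ee_pos: [447.0, 49.7, 179.9]
ee_rot: [180.0, -0.0, 68.2]
force: [0.1, -0.1, 1.1]
gripper_width: 20.2
gripper_force: 0.0
```

```bash
python3 snap.py w9; python3 fit.py w9
```

```text
{'time_s': np.float64(12.5), 'qpos': array([  4.88,   8.58, 108.11,   0.  ,  63.29,  26.63]), 'ee_pos': array([446.98,  49.69, 179.94]), 'ee_rot': array([180.  ,  -0.  ,  68.25]), 'force': array([ 0.1 , -0.09,  1.11]), 'torque': array([-0.12,  0.06, -0.  ]), 'gripper_force': np.float64(0.0), 'gripper_width': np.float64(20.2)}
w9 [447.5  50.1 164.2] 0.6 [-0.12  0.06 -0.  ]
```

Call:
step_arm([
  [0,0,-2,0,0,0,0.22],
  [0,0,-2,0,0,0,0.22],
  [0,0,-2,0,0,0,0.22],
  [0,0,-2,0,0,0,0.22],
  [0,0,-2,0,0,0,0.22],
  [0,0,-2,0,0,0,0.22],
  [0,0,3,0,0,0,0.22],
  [0,0,0,0,0,0,0.22],
])

```text
time_s: 13.55
ee_pos: [446.9, 49.7, 180.0]
ee_rot: [-180.0, -0.0, 77.2]
force: [-0.5, 0.4, 0.1]
gripper_width: 20.1
gripper_force: 0.0
```

```bash
python3 snap.py w10; python3 fit.py w10
```

```text
{'time_s': np.float64(13.55), 'qpos': array([4.8800e+00, 8.5800e+00, 1.0812e+02, 1.0000e-02, 6.3310e+01,
       1.7630e+01]), 'ee_pos': array([446.89,  49.71, 179.96]), 'ee_rot': array([-1.800e+02, -1.000e-02,  7.724e+01]), 'force': array([-0.54,  0.43,  0.07]), 'torque': array([-0.09,  0.07,  0.01]), 'gripper_force': np.float64(0.0), 'gripper_width': np.float64(20.13)}
w10 [447.9  49.6 152.6] 0.52 [-0.09  0.07  0.01]
```

The lid dropped: its top went from about 164 to 153 mm. I'll lower the fingers and screw forward.

Call:
step_arm([
  [0,0,0,0,0,5,0.22],
  [0,0,0,0,0,5,0.22],
  [0,0,3,0,0,0,0.22],
  [0,0,3,0,0,0,0.22],
  [0,0,3,0,0,0,0.22],
  [0,0,3,0,0,0,0.22],
  [0,0,3,0,0,0,0.22],
  [0,0,3,0,0,0,0.22],
])

```text
time_s: 14.6
ee_pos: [446.8, 49.7, 169.5]
ee_rot: [-180.0, 0.0, 59.1]
force: [-0.7, 0.5, -0.5]
gripper_width: 20.3
gripper_force: 1.1
```

```bash
python3 snap.py w11; python3 fit.py w11
```

```text
{'time_s': np.float64(14.6), 'qpos': array([4.8800e+00, 9.1400e+00, 1.0908e+02, 1.0000e-02, 6.1810e+01,
       3.5780e+01]), 'ee_pos': array([446.78,  49.72, 169.54]), 'ee_rot': array([-1.7997e+02,  1.0000e-02,  5.9090e+01]), 'force': array([-0.67,  0.48, -0.54]), 'torque': array([-0.09,  0.05,  0.04]), 'gripper_force': np.float64(1.06), 'gripper_width': np.float64(20.29)}
w11 [447.2  49.9 152.2] 0.6 [-0.09  0.05  0.04]
```

Call:
step_arm([
  [0,0,3,0,0,0,0.22],
  [0,0,3,0,0,0,0.22],
  [0,0,3,0,0,0,0.22],
  [0,0,3,0,0,0,0.22],
  [0,0,3,0,0,0,0.22],
  [0,0,3,0,0,0,0.22],
  [0,0,3,0,0,0,0.22],
  [0,0,3,0,0,0,0.22],
])

```text
time_s: 15.65
ee_pos: [446.6, 49.6, 169.4]
ee_rot: [-180.0, 0.0, 35.1]
force: [0.1, 0.0, -0.8]
gripper_width: 20.1
gripper_force: 0.6
```

Call:
step_arm([
  [0,0,3,0,0,0,0.22],
  [0,0,3,0,0,0,0.22],
  [0,0,3,0,0,0,0.22],
  [0,0,3,0,0,0,0.22],
  [0,0,3,0,0,0,0.22],
  [0,0,3,0,0,0,0.22],
  [0,0,3,0,0,0,0.22],
  [0,0,3,0,0,0,0.22],
])

```text
time_s: 16.65
ee_pos: [446.6, 49.7, 169.4]
ee_rot: [-180.0, 0.1, 11.1]
force: [0.4, 1.3, -2.2]
gripper_width: 19.9
gripper_force: 0.5
```

```bash
python3 snap.py w12; python3 fit.py w12
```

```text
{'time_s': np.float64(16.65), 'qpos': array([  4.88,   9.15, 109.09,   0.  ,  61.82,  83.75]), 'ee_pos': array([446.58,  49.66, 169.41]), 'ee_rot': array([-1.7999e+02,  6.0000e-02,  1.1120e+01]), 'force': array([ 0.42,  1.3 , -2.24]), 'torque': array([-0.04,  0.18, -0.  ]), 'gripper_force': np.float64(0.54), 'gripper_width': np.float64(19.86)}
w12 [446.9  50.2 147. ] 0.74 [-0.04  0.18 -0.  ]
```

Call:
step_arm([
  [0,0,2,0,0,1,0.22],
  [0,0,2,0,0,1,0.22],
  [0,0,2,0,0,0,0.22],
  [0,0,2,0,0,0,0.22],
  [0,0,2,0,0,0,0.22],
  [0,0,2,0,0,0,0.22],
  [0,0,2,0,0,0,0.22],
  [0,0,2,0,0,0,0.22],
])

```text
time_s: 17.7
ee_pos: [446.5, 49.6, 167.5]
ee_rot: [180.0, 0.1, -5.0]
force: [-0.3, 0.3, -1.6]
gripper_width: 20.2
gripper_force: 0.6
```

```bash
python3 snap.py w13; python3 fit.py w13
```

```text
{'time_s': np.float64(17.7), 'qpos': array([  4.87,   9.25, 109.27,   0.  ,  61.55,  99.85]), 'ee_pos': array([446.52,  49.63, 167.54]), 'ee_rot': array([ 1.7999e+02,  6.0000e-02, -4.9700e+00]), 'force': array([-0.25,  0.28, -1.65]), 'torque': array([-0.03,  0.17,  0.  ]), 'gripper_force': np.float64(0.58), 'gripper_width': np.float64(20.24)}
w13 [446.5  50.5 145.4] 0.69 [-0.03  0.17  0.  ]
```

Call:
step_arm([
  [0,0,2,0,0,0,0.22],
  [0,0,2,0,0,0,0.22],
  [0,0,1,0,0,0,0.22],
  [0,0,1,0,0,0,0.22],
  [0,0,1,0,0,0,0.22],
  [0,0,1,0,0,0,0.22],
  [0,0,1,0,0,0,0.22],
  [0,0,1,0,0,0,0.22],
])

```text
time_s: 18.75
ee_pos: [446.9, 49.7, 167.9]
ee_rot: [-180.0, 0.0, -14.9]
force: [0.5, 1.4, -1.2]
gripper_width: 20.1
gripper_force: 0.7
```

```bash
python3 snap.py w14; python3 fit.py w14
```

```text
{'time_s': np.float64(18.75), 'qpos': array([4.8800e+00, 9.2300e+00, 1.0922e+02, 1.0000e-02, 6.1540e+01,
       1.0978e+02]), 'ee_pos': array([446.94,  49.71, 167.93]), 'ee_rot': array([-179.99,    0.  ,  -14.9 ]), 'force': array([ 0.5 ,  1.4 , -1.23]), 'torque': array([-0.01,  0.15,  0.04]), 'gripper_force': np.float64(0.7), 'gripper_width': np.float64(20.08)}
w14 [447.   50.6 145. ] 0.73 [-0.01  0.15  0.04]
```

Call:
step_arm([
  [0,0,1,0,0,0,0.22],
  [0,0,1,0,0,0,0.22],
  [0,0,1,0,0,0,0.22],
  [0,0,1,0,0,0,0.22],
  [0,0,1,0,0,0,0.22],
  [0,0,1,0,0,0,0.22],
  [0,0,1,0,0,0,0.22],
  [0,0,1,0,0,0,0.22],
])

```text
time_s: 19.8
ee_pos: [447.3, 49.7, 168.0]
ee_rot: [-180.0, -0.1, -22.9]
force: [2.6, 0.4, -1.6]
gripper_width: 20.1
gripper_force: 9.0
```

```bash
python3 snap.py w15; python3 fit.py w15
```

```text
{'time_s': np.float64(19.8), 'qpos': array([ 4.8800e+00,  9.2300e+00,  1.0921e+02, -1.0000e-02,  6.1510e+01,
        1.1774e+02]), 'ee_pos': array([447.33,  49.66, 168.03]), 'ee_rot': array([-1.7998e+02, -5.0000e-02, -2.2850e+01]), 'force': array([ 2.57,  0.38, -1.61]), 'torque': array([-0.02, -0.14,  0.43]), 'gripper_force': np.float64(9.05), 'gripper_width': np.float64(20.1)}
w15 [447.4  50.8 145.6] 0.63 [-0.02 -0.14  0.43]
```

The torque jumped from 0.04 to 0.43 N m, so this looks like the stop. I'll add one small nudge to confirm it.

Call:
step_arm([
  [0,0,0.5,0,0,0,0.22],
  [0,0,0.5,0,0,0,0.22],
  [0,0,0,0,0,0,0.22],
  [0,0,0,0,0,0,0.22],
  [0,0,0,0,0,0,0.22],
  [0,0,0,0,0,0,0.22],
  [0,0,0,0,0,0,0.22],
  [0,0,0,0,0,0,0.22],
])

```text
time_s: 20.85
ee_pos: [447.1, 49.7, 168.0]
ee_rot: [-180.0, -0.0, -23.8]
force: [2.1, -0.0, 0.6]
gripper_width: 21.2
gripper_force: 9.1
```

```bash
python3 snap.py w16; python3 fit.py w16
```

```text
{'time_s': np.float64(20.85), 'qpos': array([  4.88,   9.23, 109.21,   0.  ,  61.53, 118.71]), 'ee_pos': array([447.1 ,  49.7 , 168.04]), 'ee_rot': array([-1.7998e+02, -2.0000e-02, -2.3840e+01]), 'force': array([ 2.06, -0.05,  0.63]), 'torque': array([-0.01, -0.29,  0.41]), 'gripper_force': np.float64(9.08), 'gripper_width': np.float64(21.16)}
w16 [447.4  51.1 144.9] 0.72 [-0.01 -0.29  0.41]
```

Instead of following, the bar spread the fingers, so the lid is at the hard stop. I'll back off a little without touching it, open and lift clear.

Call:
step_arm([
  [0,0,-3,0,0,0,0.25],
  [0,0,-2,0,0,0,0.35],
  [0,0,0,0,0,0,0.45],
  [0,0,0,0,0,0,0.45],
  [0,0,0,0,0,-10,0.45],
  [0,0,0,0,0,-20,0.45],
  [0,0,0,0,0,-40,0.45],
  [0,0,0,0,0,-40,0.45],
])

```text
time_s: 21.9
ee_pos: [446.8, 49.7, 279.7]
ee_rot: [-180.0, -0.0, -18.9]
force: [1.0, -0.6, 0.5]
gripper_width: 41.2
gripper_force: 0.0
```

Call:
step_arm([
  [0,0,0,0,0,-30,0.45],
  [0,0,0,0,0,-20,0.45],
  [0,0,0,0,0,0,0.45],
  [0,0,0,0,0,0,0.45],
  [0,0,0,0,0,0,0.45],
  [0,0,0,0,0,0,0.45],
  [0,0,0,0,0,0,0.45],
  [0,0,0,0,0,0,0.45],
])

```text
time_s: 22.9
ee_pos: [446.9, 49.7, 327.8]
ee_rot: [-180.0, 0.0, -18.8]
force: [0.5, 0.4, -0.4]
gripper_width: 40.9
gripper_force: 0.0
```

```bash
python3 snap.py w17; python3 - <<'E'
from workcell import *
import cv2,numpy as np,pickle
a=grab_frame("scene")["image"][150:220,200:270];w=pickle.load(open("w17.pkl","rb"))[1]["image"]
cv2.imwrite("pics/end.png",np.hstack([cv2.resize(w[:290],(480,272)),cv2.resize(a,(272,272),interpolation=cv2.INTER_CUBIC)]))
E
```

```text
{'time_s': np.float64(22.9), 'qpos': array([4.8700e+00, 3.6100e+00, 9.2220e+01, 1.0000e-02, 8.4180e+01,
       1.1371e+02]), 'ee_pos': array([446.9 ,  49.68, 327.81]), 'ee_rot': array([-1.800e+02,  1.000e-02, -1.884e+01]), 'force': array([ 0.49,  0.45, -0.36]), 'torque': array([0.  , 0.22, 0.04]), 'gripper_force': np.float64(0.0), 'gripper_width': np.float64(40.94)}
```

View pics/end.png

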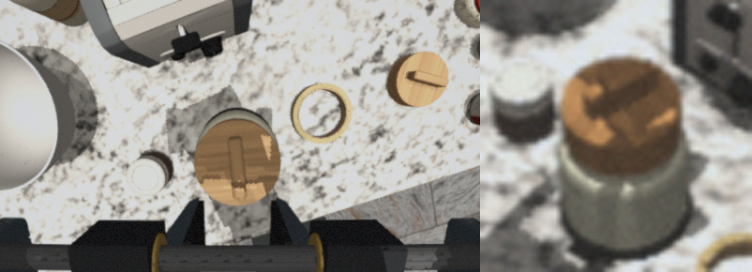

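The lid now sits low, with its skirt covering the neck (wrist view about (238,162)). The gripper is clear and the neighbours stand where they were.

```bash
python3 -c "
from workcell import *
print(job_done())"
```

```text
the job is handed in; nothing more can be done
None
```

I turned the lid backward until it dropped into the thread, screwed it forward to its hard stop with light finger pushes, let go, and handed the job in at about 23 s; the verdict wasn't shown.

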